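# Pack the cake-decorating box

### The arm

A 7-joint arm with a two-finger parallel gripper is mounted at the origin on a cart in front of the work surface, level with it; the furniture and walls round the work are solid. World frame = base frame: x ahead of the robot, y to its left, z up, the work surface at z = 0. Lengths are in m, angles in rad, forces in N, time in s.
With the tool pointing down it reaches from about 0.35 to 0.9 m from the base axis. Payload 19.9 kg.
Tool frame: the origin (TCP) lies on the centre line of the jaws, within the pads' length; the fingertips stand 19 mm ahead of it and the grasp point (between the pads) is the TCP; z points along the fingers, y is the direction in which the jaws open and shut (so a half turn about z gives the same grasp; the last joint's range is limited). The gripper opens to 85 mm and grips with 20 to 120 N. Pads are 22 mm wide; open, the fingers measure 114 mm over their backs; the gripper's body (76 mm by 85 mm) begins 54 mm behind the grasp point. The pads swing forward as they close: fully open they stand 13 mm farther back than shut.
Start: joints at [1.062, 0.417, -0.01, 1.614, 0.005, 1.111, -0.053], TCP at [0.282, -0.558, 0.25] pointing down, gripper open.
Joint ranges: [-2.81, 2.81], [-0.39, 2.02], [-1.27, 1.25], [0.06, 2.57], [-1.19, 4.33], [0.19, 2], [-2.82, 2.82]. Speed limits (rad/s): [1.89, 1.89, 2.39, 2.39, 3.01, 3.01, 3.01].

### API

Orientations are given as a 3x3 rotation matrix whose columns are the frame's x, y, z axes.
In Python, from station import state, viewer, close_job gives the robot as it stands.
- The arm moves only by the tool play_rows, never from a script. Its argument "moves" is a list that holds one entry, the list of rows, each a list of 7 numbers: the turn, a rotation vector about the world's x, y, z in rad, then the shift along the world's x, y, z in cm, then the closure, from 0 (fully open) to 1 (shut). In form: [[[wx, wy, wz, x, y, z, gripper], ...]]. A call has 1 to 10 rows; each row shifts and turns the commanded pose from where the row before left it; what a row does not reach is not made up. A row lasts 1/10 s, in which the tool goes at most 50 mm and 8.59 degrees, less where a joint would pass 70% of its speed; a pose out of reach is approached as far as the arm can. A call is refused whole if a number of a shift passes 5 or a number of a turn 0.15, either way. A call with a gripper value outside its range is refused whole. The fingers move at their own pace and stop on an object; "force" is the grip in N (left out, the last holds). Time passes only in rows, so rows that do not move let the fingers close. It gives the time, the measured TCP pose, the force and the opening at its end, in the units of the state.
- state(): the state, without advancing time (a new reading comes with each control period).
- viewer.get_image(name): name is "side" or "top"; returns (picture, depth): 384x512x3 uint8, blue, green, red; 384x512 float32, m along the optical axis (not along the pixel's ray), 0 where there is no reading.
- viewer.camera_info(name): a dict with "K" (3x3 intrinsics, pixels), "R" (3x3) and "t" (3): a world point X has camera coordinates R X + t. Camera axes: x right, y down, z forward; pixel columns grow to the right and rows downward; lengths in m; the calibration is good to about 2 mm. A picture is of the moment at which its call begins. camera_info takes no time and is no camera call.
- close_job(): hands the job in, once; it reports no verdict.
The state is a dict: "clock": time; "joint_pos": joint angles; "qvel": joint speeds; "joint_torque": joint torques, N m; "eef_pos": TCP position; "eef_rot": TCP orientation; "contact_force": force on the tool from outside, world axes, zero at the start; "torque": the same for the moment, N m; "grip_width": opening from 0.0 (shut) to 1.0 (fully open).
Only numpy, scipy, OpenCV 4.12 (cv2) and the standard library are available. Lean on these libraries where they do the work, as an engineer would, in place of code of your own. Each camera call takes 0.05 s, during which the arm holds its last target.

### The job

Pack the cake-decorating things away in the wooden box: stand the two piping nozzles upright in the two cells of the deep insert, one in each, set the pastry cutter flat over the boss of its shallow insert, and lay the palette knife flat along the plain trough. When all four are in, put the lid on so that it sits flat on the rim all round. Leave the salt shaker standing where it is.

Things in the scene. Friction and masses are not known exactly. Their poses are not given: they have to be found in the camera images.
- kit_box: Open wooden box, 158 (x) x 224 (y) x 66 (z) mm, walls and floor 7 mm, fixed on the worktop. Origin: centre of its underside. Holds three light grey plastic inserts, each 140 (x) x 68 (y) x 50 mm, side by side along y, 70 mm between centres, axes parallel to the box's; their undersides are 7 mm above the worktop, their rims 9 mm below the box rim.
- nozzle_insert: Deep grey insert for the piping nozzles. Inner floor 2.5 mm above its origin; a low cross rib in the middle (4 mm thick, top 15 mm above the origin) makes two cells centred at x = +34 and -34 mm, each 65 x 63 mm. Walls 2.5 mm, rim 50 mm above its origin. Origin: centre of its underside; x along its 140 mm side, z up. Fixed in the box; the three change places.
- cutter_insert: Shallow grey insert with a round boss in the middle, for the pastry cutter. Inner floor 28 mm above its origin, 135 x 63 mm; boss 20 mm wide, 8 mm high, round which the cutter sits. Walls 2.5 mm, rim 50 mm above its origin. Origin: centre of its underside; x along its 140 mm side, z up. Fixed in the box; the three change places.
- knife_insert: Shallow plain grey trough for the palette knife. Flat inner floor 28 mm above its origin, 135 (x) x 63 (y) mm. Walls 2.5 mm, rim 50 mm above its origin. Origin: centre of its underside; x along its 140 mm side, z up. Fixed in the box; the three change places.
- nozzle_1: Steel piping nozzle, a cone standing on its wide end: 46 mm high, 32 mm in diameter at the foot, 19 mm at 24 mm height, narrowing to 16 mm at the top. Loose, about 50 g. Origin: centre of its foot, z up.
- nozzle_2: A second piping nozzle, the same as nozzle_1; the two are interchangeable.
- cutter: Round fluted steel pastry cutter, an open ring 48 mm in outside diameter, 22 mm high, 43 mm clear inside. Loose, about 60 g. Origin: centre of its lower edge, z up.
- palette_knife: Small palette knife lying flat, 118 mm long along its x. Dark wooden handle 14 mm wide, 13 mm high from x = -59 to +3 mm, then a steel ferrule and a thin blade 15 mm wide to x = +59 mm, 6 mm off the surface. Loose, about 60 g, balances near x = -12 mm. Origin: middle of its length, on the underside; z up. Either end may point either way in the trough.
- kit_lid: Wooden lid, lies plug down on the worktop. Flange 166 (x) x 232 (y) x 8 mm; plug under it 130 x 196 x 5 mm drops inside the box rim with 7 mm play each side. Grip rail on top in the middle, 14 (x) x 90 (y) mm, 13 to 41.5 mm above the origin. About 0.35 kg. Origin: centre of the plug's underside; seated it is 61 mm above the box's origin. Either way round.
- salt_shaker: Glass salt shaker with a grey cap, 44 mm in diameter, 90 mm high, loose; not part of the kit. Origin: centre of its underside.
Things that resemble listed ones, but are neither listed nor needed, are in the scene too. What is shaped like the cutter but blue or pink is not meant.

How it is judged:
On the way, in this order (a step that is already met when the one before it is completed fails the run):
1. both nozzles, the cutter and the palette knife are in their inserts (((x of nozzle_1 in the frame of nozzle_insert between 0.012 and 0.06 m and y of nozzle_1 in the frame of nozzle_insert between -0.025 and 0.025 m and z of each of nozzle_1, nozzle_2 in the frame of nozzle_insert below 0.007 m and angle between each of nozzle_1, nozzle_2's own z axis and vertical below 0.12 rad and x of nozzle_2 in the frame of nozzle_insert between -0.06 and -0.012 m and y of nozzle_2 in the frame of nozzle_insert between -0.025 and 0.025 m) or (x of nozzle_1 in the frame of nozzle_insert between -0.06 and -0.012 m and y of nozzle_1 in the frame of nozzle_insert between -0.025 and 0.025 m and z of each of nozzle_1, nozzle_2 in the frame of nozzle_insert below 0.007 m and angle between each of nozzle_1, nozzle_2's own z axis and vertical below 0.12 rad and x of nozzle_2 in the frame of nozzle_insert between 0.012 and 0.06 m and y of nozzle_2 in the frame of nozzle_insert between -0.025 and 0.025 m)) and horizontal distance between cutter and cutter_insert below 0.013 m and z of cutter in the frame of cutter_insert below 0.032 m and angle between cutter's own z axis and vertical below 0.1 rad and x of palette_knife in the frame of knife_insert between -0.015 and 0.015 m and y of palette_knife in the frame of knife_insert between -0.026 and 0.026 m and z of palette_knife in the frame of knife_insert below 0.033 m and angle between palette_knife's own z axis and vertical below 0.15 rad and angle between the x axis of palette_knife and the x axis of knife_insert, either way round below 0.3 rad), for 0.2 s.
2. the lid is seated on the box (all of step 1 and horizontal distance between kit_lid and kit_box below 0.012 m and z of kit_lid in the frame of kit_box between 0.057 and 0.063 m and angle between kit_lid's own z axis and vertical below 0.03 rad and angle between the y axis of kit_lid and the y axis of kit_box, either way round below 0.12 rad), for 0.2 s.
At the end, for the whole second after the job is handed in: Nozzles upright in the deep insert, one each side of the rib; cutter flat round the boss (within 13 mm); knife flat in the plain trough, along it within 0.3 rad and 15 mm of its middle; lid seated: within 12 mm, at most 2 mm high, level (0.03 rad), square (0.12 rad); all released, at rest (all of step 2 and linear speed of each of nozzle_1, nozzle_2, cutter, palette_knife, kit_lid below 0.02 m/s and contact force between each of nozzle_1, nozzle_2, cutter, palette_knife, kit_lid and the fingers below 0.1 N); the robot touches nothing.
It fails at once if the salt shaker is shifted by more than 30 mm or knocked over (distance of salt_shaker from where it was at the start of the episode above 0.03 m or angle between salt_shaker's own z axis and vertical above 0.5 rad).
It also fails if it takes over 118 s, if anything falls off the work surface, if the arm or the gripper's body presses on something with over 40 N, if the wrist force passes 120 N, or if a joint passes its speed limit or range.

## Working session

There is one attempt and no reset: what is moved stays moved. The work goes in short steps, Python scripts to look and compute and a tool call to move; the robot and the scene stay as the last step left them, time stands still between calls to the robot, and variables do not carry over. Pictures are saved under pics/ and viewed, and the job is handed in when it is done.

Besides the shell and the picture viewer there is one more tool, called after "Emit:" as name([rows], argument=value, ...), one row to a line, values as JSON. play_rows: Moves the arm, as the interface text tells. Its arguments: {"type":"object","properties":{"moves":{"type":"array","items":{"type":"array","items":{"type":"array","items":{"type":"number"}}}},"force":{"type":"number"}},"required":["moves"]}

```bash
ls; mkdir -p pics
cat > h.py <<'E'
import numpy as np, cv2
from station import state, viewer, close_job
def grab(tag):
    out={}
    for n in ("top","side"):
        im,d=viewer.get_image(n); out[n]=(im,d)
        cv2.imwrite(f"pics/{tag}_{n}.png",im); np.savez(f"pics/{tag}_{n}.npz",im=im,d=d)
    return out
def cloud(n,d):
    c=viewer.camera_info(n);K,R,t=map(np.array,(c["K"],c["R"],c["t"]))
    v,u=np.mgrid[:d.shape[0],:d.shape[1]]
    P=np.stack([(u-K[0,2])/K[0,0]*d,(v-K[1,2])/K[1,1]*d,d],-1)
    W=(P-t.ravel())@R
    W[d==0]=np.nan
    return W
def load(tag,n):
    z=np.load(f"pics/{tag}_{n}.npz"); return z["im"],z["d"],cloud(n,z["d"])
def proj(n,X):
    c=viewer.camera_info(n);K,R,t=map(np.array,(c["K"],c["R"],c["t"]))
    p=K@(R@np.array(X)+t.ravel()); return p[:2]/p[2]
E
python3 - <<'E'
from h import *
grab("a")
s=state();print({k:np.round(v,3).tolist() for k,v in s.items()})
for n in("top","side"):
    c=viewer.camera_info(n);print(n,c, (-np.array(c["R"]).T@np.array(c["t"]).ravel()))
E
```

```text
pics
{'clock': 0.1, 'joint_pos': [1.061, 0.418, -0.01, 1.614, 0.005, 1.111, -0.053], 'qvel': [-0.0, -0.0, -0.001, -0.002, -0.0, -0.001, -0.001], 'joint_torque': [0.001, -86.582, 0.68, -43.564, 0.019, 0.005, -0.0], 'eef_pos': [0.282, -0.558, 0.25], 'eef_rot': [[0.893, 0.451, -0.001], [0.451, -0.893, 0.001], [-0.0, -0.001, -1.0]], 'contact_force': [0.475, -0.519, -0.64], 'torque': [-0.019, -0.018, 0.067], 'grip_width': 1.0}
top {'K': array([[437.75673706,   0.        , 259.49253528],
       [  0.        , 437.75673706, 193.36099892],
       [  0.        ,   0.        ,   1.        ]]), 'R': array([[-0.01983817, -0.99947955, -0.02543751],
       [-0.98881613,  0.02337532, -0.14729649],
       [ 0.14781444,  0.02223093, -0.98876523]]), 't': array([0.02208393, 0.56168718, 1.03781385])} [ 0.40243957 -0.01412875  1.10945056]
side {'K': array([[459.16539786,   0.        , 260.66653791],
       [  0.        , 459.16539786, 185.32396885],
       [  0.        ,   0.        ,   1.        ]]), 'R': array([[ 0.99999293, -0.00351696, -0.00132724],
       [-0.00301151, -0.53821675, -0.84280108],
       [ 0.00224975,  0.84279912, -0.53822354]]), 't': array([-0.55111841,  0.05305153,  1.13901335])} [ 0.54871179 -0.93334449  0.65702421]
```

View pics/a_top.png

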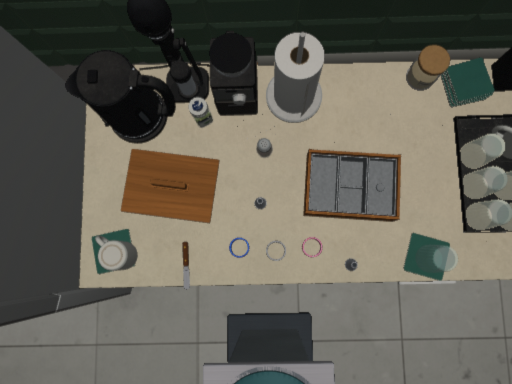

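View pics/a_side.png

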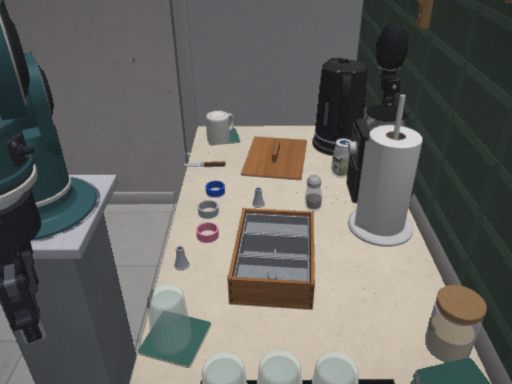

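Run:
```python
from h import *
im,d,W=load("a","top")
def crop(u0,v0,u1,v1,s,im=im): return cv2.resize(im[v0:v1,u0:u1],None,fx=s,fy=s,interpolation=cv2.INTER_CUBIC)
a=crop(100,130,420,300,2.5); cv2.imwrite("pics/crop1.png",a)
ims,ds,Ws=load("a","side")
cv2.imwrite("pics/crop2.png",crop(160,130,340,310,3.3,ims))
# table height
for p in [(230,220),(300,280),(130,240),(420,200)]: print(p,np.round(W[p[1],p[0]],4))
def blob(name,u0,v0,u1,v1,zmin,zmax):
    w=W[v0:v1,u0:u1].reshape(-1,3); m=(w[:,2]>zmin)&(w[:,2]<zmax); w=w[m]
    print(name,len(w),"mean",np.round(w.mean(0),4),"min",np.round(w.min(0),4),"max",np.round(w.max(0),4)); return w
blob("noz1",248,190,272,212,.012,.06); blob("noz1top",248,190,272,212,.04,.06)
blob("noz2",340,255,364,275,.012,.06); blob("noz2top",340,255,364,275,.035,.06)
blob("cut",262,238,290,266,.01,.04)
blob("blue",225,233,253,262,.01,.04)
blob("salt",254,134,274,160,.03,.12);blob("salttop",254,134,274,160,.075,.12)
blob("box",300,145,405,222,.058,.08)
blob("lid",118,145,222,225,.008,.02)
blob("rail",118,145,222,225,.03,.06)
k=blob("knife",178,235,196,290,.004,.03)
for nm,(u0,v0,u1,v1),(a,b) in [("lid",(118,145,222,225),(.008,.02)),("rail",(118,145,222,225),(.03,.06)),("box",(300,145,405,222),(.058,.08)),("knife",(178,235,196,290),(.004,.03))]:
    w=W[v0:v1,u0:u1].reshape(-1,3);w=w[(w[:,2]>a)&(w[:,2]<b)]
    print(nm,cv2.minAreaRect((w[:,:2]*1000).astype(np.float32)))
```

```text
(230, 220) [ 0.5019  0.0876 -0.0038]
(300, 280) [ 0.3483 -0.0856 -0.0015]
(130, 240) [0.4561 0.3414 0.0032]
(420, 200) [ 0.5421 -0.3966 -0.0033]
noz1 72 mean [0.5411 0.0095 0.0324] min [ 5.315e-01 -5.000e-04  1.300e-02] max [0.554  0.0199 0.0497]
noz1top 33 mean [0.5435 0.0102 0.0442] min [0.5357 0.0039 0.0411] max [0.5502 0.0165 0.0497]
noz2 84 mean [ 0.3844 -0.2095  0.0309] min [ 0.3732 -0.2211  0.0121] max [ 0.3951 -0.2009  0.0498]
noz2top 38 mean [ 0.3842 -0.2118  0.0436] min [ 0.376  -0.2198  0.0357] max [ 0.3905 -0.2041  0.0498]
cut 92 mean [ 0.4225 -0.0266  0.0201] min [ 0.3986 -0.0499  0.0143] max [ 0.4454 -0.0027  0.0262]
blue 94 mean [0.4315 0.0661 0.0195] min [0.4078 0.041  0.0101] max [0.4549 0.089  0.0279]
salt 249 mean [ 0.6709 -0.0038  0.0695] min [ 0.6576 -0.0239  0.0301] max [0.6926 0.0167 0.0908]
salttop 151 mean [ 0.6744 -0.0034  0.0836] min [ 0.6601 -0.0189  0.0751] max [0.6926 0.0129 0.0908]
box 1035 mean [ 0.5767 -0.2195  0.0637] min [ 0.4889 -0.3348  0.058 ] max [ 0.6665 -0.0987  0.0726]
lid 5282 mean [0.5924 0.2386 0.0119] min [0.4963 0.1156 0.008 ] max [0.6916 0.3642 0.0195]
rail 210 mean [0.5929 0.2388 0.0391] min [0.581  0.1953 0.0304] max [0.6055 0.2836 0.0455]
knife 252 mean [0.3924 0.1985 0.0088] min [0.3321 0.1898 0.004 ] max [0.4555 0.2182 0.0156]
lid ((593.8357543945312, 239.60992431640625), (232.79669189453125, 166.24781799316406), 81.33786010742188)
rail ((593.8035888671875, 239.23492431640625), (88.98311614990234, 14.739070892333984), 81.34288024902344)
box ((577.5821533203125, -216.93142700195312), (224.67962646484375, 158.7957305908203), 84.85684204101562)
knife ((393.4584045410156, 205.5155029296875), (123.2827377319336, 27.670835494995117), 2.6136670112609863)
```

View pics/crop1.png

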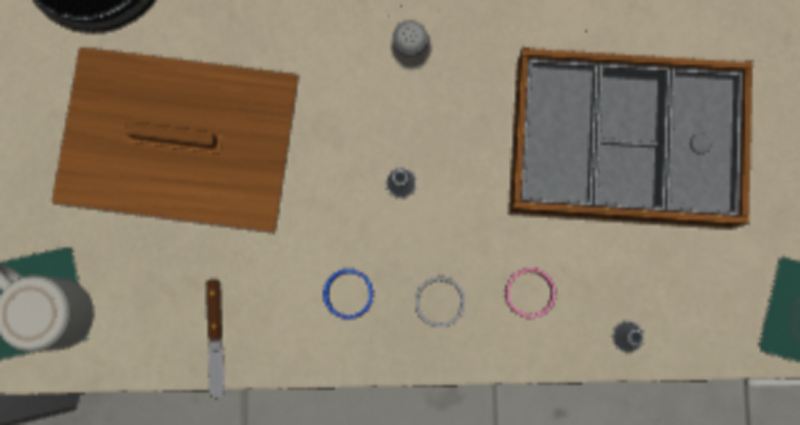

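View pics/crop2.png

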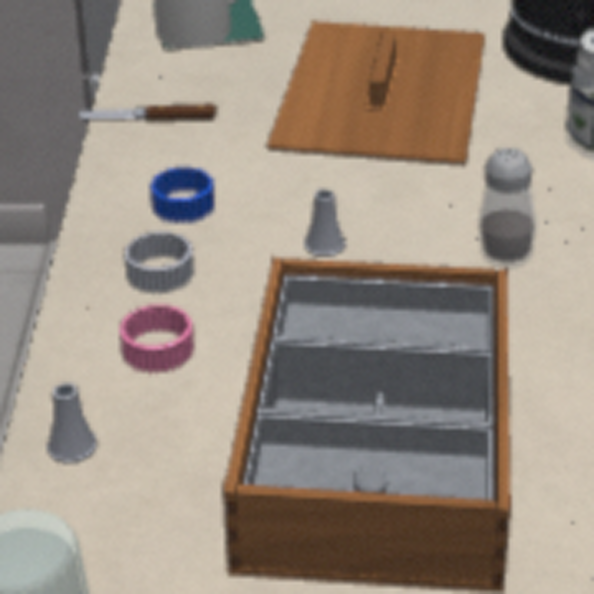

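```bash
cat > fit.py <<'E'
from h import *
from scipy.optimize import minimize
def rect(w,hx,hy,th,x0):
    # annulus |rect dist| fit, th = band thickness
    def f(p):
        c,s=np.cos(p[2]),np.sin(p[2]); q=(w-p[:2])@np.array([[c,-s],[s,c]])
        d=np.abs(q)-[hx,hy]; o=np.linalg.norm(np.maximum(d,0),axis=1); i=np.minimum(d.max(1),0)
        e=np.where(i<0,np.maximum(-i-th,0),o); return np.minimum(e,.01).mean()*1000 + 0
    best=min((minimize(f,np.array(x0)+np.random.default_rng(k).normal(0,[.004,.004,.03]),method="Nelder-Mead",options=dict(xatol=1e-5,fatol=1e-6)) for k in range(12)),key=lambda r:r.fun)
    return best.x,best.fun
def circ(w,r,x0):
    f=lambda p:np.minimum(np.abs(np.linalg.norm(w-p,axis=1)-r),.008).mean()*1000
    b=min((minimize(f,np.array(x0)+np.random.default_rng(k).normal(0,.003,2),method="Nelder-Mead") for k in range(8)),key=lambda r:r.fun); return b.x,b.fun
def near(W,c,r,z0,z1):
    w=W.reshape(-1,3); w=w[~np.isnan(w[:,0])]
    return w[(np.linalg.norm(w[:,:2]-c,axis=1)<r)&(w[:,2]>z0)&(w[:,2]<z1)]
E
python3 - <<'E'
from fit import *
for n in("top","side"):
    im,d,W=load("a",n); print(n)
    w=near(W,(.577,-.217),.15,.061,.07); print("box",len(w),rect(w[:,:2],.079,.112,.007,(.577,-.217,-.09)))
    w=near(W,(.594,.239),.16,.006,.02); print("lid",len(w),rect(w[:,:2],.083,.116,.2,(.594,.239,-.15)), w.mean(0), cv2.minAreaRect((w[:,:2]*1000).astype(np.float32)))
    w=near(W,(.594,.239),.08,.035,.05); print("rail",len(w),cv2.minAreaRect((w[:,:2]*1000).astype(np.float32)))
    for nm,c in(("n1",(.543,.010)),("n2",(.384,-.211))):
        for a,b in((.03,.038),(.038,.044),(.044,.056)):
            w=near(W,c,.022,a,b)
            if len(w):print(nm,a,len(w),np.round(w.mean(0),4),np.round((w.min(0)+w.max(0))/2,4))
    for nm,c in(("cut",(.4225,-.0266)),):
        w=near(W,c,.032,.012,.03); print(nm,len(w),circ(w[:,:2],.023,c),(w.min(0)+w.max(0))/2)
    w=near(W,(.394,.2),.07,.005,.03); print("knife",len(w),w.min(0),w.max(0))
    w=w[w[:,0]>.405]; print(" handle",len(w),w.mean(0), cv2.fitLine(w[:,:2].astype(np.float32),cv2.DIST_HUBER,0,.01,.01).ravel())
    w=near(W,(.674,-.003),.04,.03,.1); print("salt",(w.min(0)+w.max(0))/2)
E
```

```text
top
box 875 (array([ 0.57722013, -0.21656016, -0.08972821]), np.float64(0.0171431090859591))
lid 5683 (array([ 0.59392943,  0.2397503 , -0.15321279]), np.float64(0.34695439177028853)) [0.59561023 0.24046653 0.01181695] ((597.0859375, 243.0143585205078), (239.69973754882812, 301.92034912109375), 80.77207946777344)
rail 200 ((593.5298461914062, 239.27218627929688), (88.9800033569336, 14.291656494140625), 81.19462585449219)
n1 0.03 4 [0.5395 0.0055 0.0347] [0.5402 0.008  0.0344]
n1 0.038 20 [0.5423 0.0111 0.0419] [0.5419 0.0102 0.0409]
n1 0.044 17 [0.5438 0.0089 0.0457] [0.5437 0.0101 0.0469]
n2 0.03 10 [ 0.3828 -0.2083  0.0338] [ 0.3844 -0.209   0.0345]
n2 0.038 16 [ 0.3839 -0.2117  0.0427] [ 0.3845 -0.2119  0.0421]
n2 0.044 19 [ 0.3847 -0.2124  0.0455] [ 0.3846 -0.2125  0.0469]
cut 92 (array([ 0.42240213, -0.02646927]), np.float64(0.9817824063542545)) [ 0.42203322 -0.02628404  0.02024473]
knife 232 [0.33212684 0.13794168 0.00513767] [0.45549108 0.20801727 0.01559687]
 handle 100 [0.42627833 0.19943113 0.01048624] [ 0.99995416 -0.00957313  0.42917272  0.19925748]
salt [ 0.6751173  -0.0
[... 444 characters left out ...]
029297)
n1 0.03 23 [0.5441 0.0027 0.0342] [0.5446 0.0037 0.034 ]
n1 0.038 15 [0.5439 0.0041 0.0413] [0.5447 0.005  0.041 ]
n1 0.044 19 [0.5443 0.0078 0.0457] [0.5435 0.009  0.0465]
n2 0.03 25 [ 0.3853 -0.2198  0.0341] [ 0.3855 -0.2193  0.0343]
n2 0.038 20 [ 0.3863 -0.2183  0.0404] [ 0.3851 -0.217   0.0408]
n2 0.044 34 [ 0.3845 -0.2142  0.0458] [ 0.3846 -0.2132  0.0459]
cut 156 (array([ 0.42281465, -0.0286494 ]), np.float64(1.2471857478348125)) [ 0.42277821 -0.0295162   0.01774225]
knife 139 [0.33367243 0.18649448 0.00500726] [0.45043832 0.20620134 0.01623405]
 handle 64 [0.4277958  0.19578849 0.00984102] [0.9974835  0.07089929 0.42383727 0.19539863]
salt [ 0.67934079 -0.01130417  0.06009127]
```

Emit:
play_rows([
  [[0,0,0.101,1.03,3.46,-0.5,0.3],[0,0,0.101,1.03,3.46,-0.5,0.3],[0,0,0.101,1.03,3.46,-0.5,0.3],[0,0,0.101,1.03,3.46,-0.5,0.3],[0,0,0.101,1.03,3.46,-0.5,0.3],[0,0,0.101,1.03,3.46,-0.5,0.3],[0,0,0.101,1.03,3.46,-0.5,0.3],[0,0,0.101,1.03,3.46,-0.5,0.3],[0,0,0.101,1.03,3.46,-0.5,0.3],[0,0,0.101,1.03,3.46,-0.5,0.3]],
], force=40)

```text
clock: 1.1
eef_pos: [0.3849, -0.2104, 0.2]
eef_rot: [[0.089, 0.996, -0.0], [0.996, -0.089, -0.0], [-0.0, -0.0, -1.0]]
contact_force: [0.7, 0.1, -0.4]
grip_width: 0.699
```

Emit:
play_rows([
  [[0,0,0,0,-0.2,-4,0.4],[0,0,0,0,0,-4,0.4],[0,0,0,0,0,-4,0.4],[0,0,0,0,0,-3.6,0.4],[0,0,0,0,0,0,0.4],[0,0,0,0,0,0,1],[0,0,0,0,0,0,1],[0,0,0,0,0,0,1],[0,0,0,0,0,0,1],[0,0,0,0,0,0,1]],
])

```text
clock: 2.1
eef_pos: [0.3857, -0.2144, 0.0459]
eef_rot: [[0.093, 0.996, 0.002], [0.996, -0.093, -0.002], [-0.001, 0.002, -1.0]]
contact_force: [-2.5, 0.7, 11.8]
grip_width: 0.177
```

Emit:
play_rows([
  [[0,0,0,0,0,1,1],[0,0,0,0,0,3,1],[0,0,0,0,0,4,1],[0,0,0,0,0,0,1]],
])

```text
clock: 2.5
eef_pos: [0.3868, -0.2149, 0.1294]
eef_rot: [[0.093, 0.996, 0.006], [0.996, -0.093, -0.004], [-0.004, 0.006, -1.0]]
contact_force: [-0.6, 0.6, -1.4]
grip_width: 0.177
```

```bash
cat > look.py <<'E'
import sys
from h import *
tag=sys.argv[1]; o=grab(tag)
X=list(map(float,sys.argv[2:5])); r=int(sys.argv[5]) if len(sys.argv)>5 else 50
L=[]
for n in("top","side"):
    u,v=proj(n,X).astype(int); u=np.clip(u,r,511-r);v=np.clip(v,r,383-r); im=o[n][0][v-r:v+r,u-r:u+r]; print(n,u-r,v-r)
    L.append(cv2.resize(im,(390,390),interpolation=cv2.INTER_CUBIC))
cv2.imwrite(f"pics/{tag}_c.png",np.hstack(L)); s=state(); print(s["clock"],np.round(s["eef_pos"],4),np.round(s["contact_force"],1),s["grip_width"])
E
python3 look.py b .385 -.212 .09
```

```text
top 307 214
side 127 180
2.6 [ 0.3852 -0.2143  0.126 ] [-1.4 -0.4 -1. ] 0.17697359651637576
```

View pics/b_c.png

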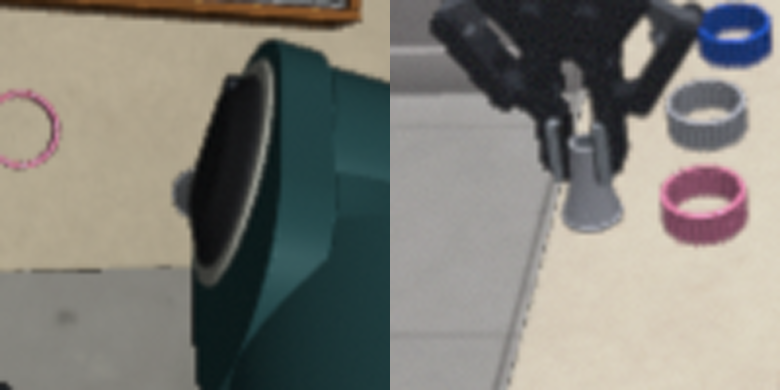

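Emit:
play_rows([
  [[0,0,0,0.6,0,1.4,1],[0,0,0,4,-0.1,0,1],[0,0,0,4,-0.1,0,1],[0,0,0,4,-0.1,0,1],[0,0,0,4,-0.1,0,1],[0,0,0,4,-0.1,0,1],[0,0,0,2,-0.1,0,1],[0,0,0,0,0,0,1],[0,0,0,0,0,-4,1],[0,0,0,0,0,-2,1]],
])

```text
clock: 3.6
eef_pos: [0.609, -0.2196, 0.0754]
eef_rot: [[0.093, 0.996, -0.003], [0.996, -0.093, 0.001], [0.001, -0.003, -1.0]]
contact_force: [-0.1, -0.1, -0.7]
grip_width: 0.175
```

```bash
python3 look.py c .6 -.22 .06
```

```text
top 303 124
side 235 194
3.7 [ 0.6083 -0.2193  0.075 ] [-0.3  0.8 -0.3] 0.17876278091909065
```

View pics/c_c.png

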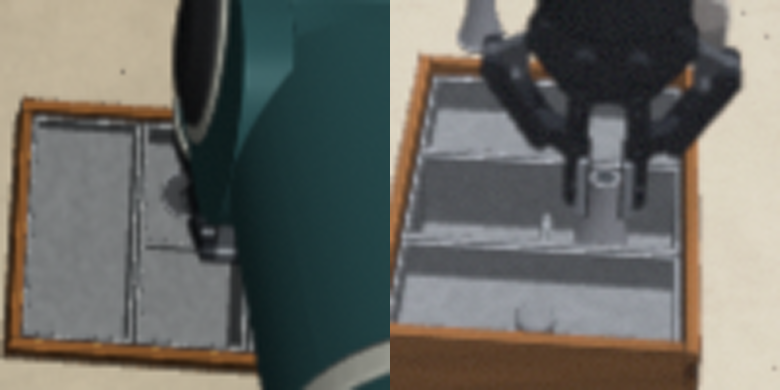

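Emit:
play_rows([
  [[0,0,0,0.2,0,-0.8,1],[0,0,0,0,0,-0.6,1],[0,0,0,0,0,-0.3,1],[0,0,0,0,0,0,1]],
])

```text
clock: 4.1
eef_pos: [0.6128, -0.2198, 0.0613]
eef_rot: [[0.093, 0.996, -0.0], [0.996, -0.093, -0.0], [-0.0, -0.0, -1.0]]
contact_force: [-0.5, -0.3, -1.8]
grip_width: 0.179
```

Emit:
play_rows([
  [[0,0,0,0,0,-0.2,1],[0,0,0,0,0,-0.2,1],[0,0,0,0,0,0,1]],
])

```text
clock: 4.4
eef_pos: [0.6128, -0.2198, 0.0572]
eef_rot: [[0.093, 0.996, -0.0], [0.996, -0.093, -0.0], [-0.0, -0.0, -1.0]]
contact_force: [-0.7, -0.5, -0.5]
grip_width: 0.18
```

Emit:
play_rows([
  [[0,0,0,0,0,-0.1,1],[0,0,0,0,0,-0.1,1],[0,0,0,0,0,0,1]],
])

```text
clock: 4.7
eef_pos: [0.6129, -0.2199, 0.0557]
eef_rot: [[0.093, 0.996, 0.0], [0.996, -0.093, -0.0], [-0.0, 0.0, -1.0]]
contact_force: [-3.1, 0.8, 4.7]
grip_width: 0.176
```

Emit:
play_rows([
  [[0,0,0,0,0,0,0.65],[0,0,0,0,0,0,0.65],[0,0,0,0,0,0,0.65],[0,0,0,0,0,2,0.65],[0,0,0,0,0,4,0.65],[0,0,0,-1.4,4.6,0,0.4],[0,0,0,-1.4,4.6,0,0.4],[0,0,0,-1.4,4.6,0,0.4],[0,0,0,-1.4,4.6,0,0.4],[0,0,0,-1.2,4.6,0,0.4]],
])

```text
clock: 5.7
eef_pos: [0.5439, 0.0118, 0.1155]
eef_rot: [[0.093, 0.996, 0.0], [0.996, -0.093, -0.0], [-0.0, 0.0, -1.0]]
contact_force: [1.0, 0.8, 0.3]
grip_width: 0.601
```

```bash
python3 look.py d .58 -.2 .06 70
python3 - <<'E'
from fit import *
for n in("top","side"):
    im,d,W=load("d",n)
    w=near(W,(.613,-.22),.025,.043,.065); print(n,len(w),w.mean(0) if len(w) else 0)
E
```

```text
top 275 112
side 205 168
5.8 [0.5434 0.0168 0.1157] [ 0.9 -1.1 -0.5] 0.5985387277429528
top 43 [ 0.61124163 -0.21681692  0.05250391]
side 71 [ 0.61238884 -0.2227237   0.05158471]
```

View pics/d_c.png

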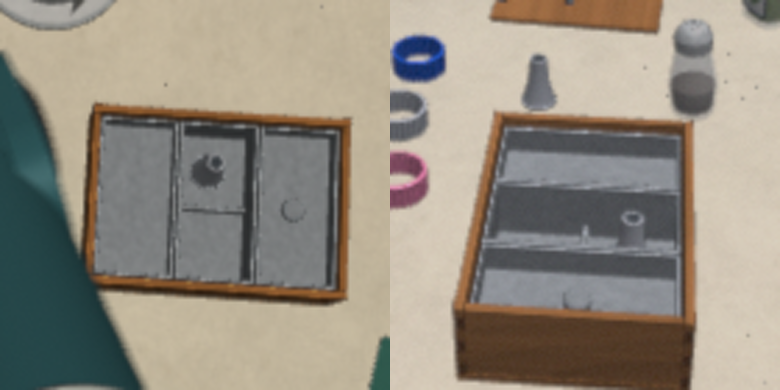

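Emit:
play_rows([
  [[0,0,0,0,-0.6,0,0.4],[0,0,0,0,0,0,0.4]],
])

```text
clock: 6.0
eef_pos: [0.545, 0.0022, 0.1152]
eef_rot: [[0.095, 0.995, -0.0], [0.995, -0.095, -0.001], [-0.001, -0.0, -1.0]]
contact_force: [0.3, -0.1, -0.3]
grip_width: 0.598
```

Emit:
play_rows([
  [[0,0,0,-0.1,0.6,0,0.4],[0,0,0,0,0,-4,0.4],[0,0,0,0,0,-3,0.4],[0,0,0,0,0,0,0.4],[0,0,0,0,0,0,1],[0,0,0,0,0,0,1],[0,0,0,0,0,0,1],[0,0,0,0,0,0,1],[0,0,0,0,0,0,1]],
])

```text
clock: 6.9
eef_pos: [0.5447, 0.0101, 0.0467]
eef_rot: [[0.093, 0.996, 0.002], [0.996, -0.093, -0.0], [0.0, 0.002, -1.0]]
contact_force: [-1.0, -1.0, 9.9]
grip_width: 0.177
```

Emit:
play_rows([
  [[0,0,0,0,0,2,1],[0,0,0,0,0,4,1],[0,0,0,0,-2,3,1],[0,0,0,0,-4,0,1],[0,0,0,-0.1,-4,0,1],[0,0,0,0,-4,0,1],[0,0,0,0,-4,0,1],[0,0,0,0,-3,0,1],[0,0,0,0,-1.4,0,1],[0,0,0,0,0,0,1]],
])

```text
clock: 7.9
eef_pos: [0.5427, -0.2157, 0.1358]
eef_rot: [[0.096, 0.995, 0.001], [0.995, -0.096, -0.001], [-0.001, 0.001, -1.0]]
contact_force: [0.1, 1.0, -0.5]
grip_width: 0.178
```

Emit:
play_rows([
  [[0,0,0,0,0,-2,1],[0,0,0,0,0,-3,1],[0,0,0,0,0,-2,1],[0,0,0,0,0,-0.5,1],[0,0,0,0,0,0,1],[0,0,0,0,0,0,1]],
])

```text
clock: 8.5
eef_pos: [0.5436, -0.2134, 0.0615]
eef_rot: [[0.092, 0.996, 0.001], [0.996, -0.092, -0.0], [-0.0, 0.001, -1.0]]
contact_force: [0.0, -0.7, -1.4]
grip_width: 0.176
```

Emit:
play_rows([
  [[0,0,0,0,0,-0.3,1],[0,0,0,0,0,-0.2,1],[0,0,0,0,0,-0.1,1],[0,0,0,0,0,0,1]],
])

```text
clock: 8.9
eef_pos: [0.5434, -0.2141, 0.0561]
eef_rot: [[0.093, 0.996, 0.001], [0.996, -0.093, -0.001], [-0.001, 0.001, -1.0]]
contact_force: [-9.3, 3.1, 27.9]
grip_width: 0.176
```

Emit:
play_rows([
  [[0,0,0,0,0,0.1,0.65],[0,0,0,0,0,0,0.65],[0,0,0,0,0,0,0.65],[0,0,0,0,0,2,0.65],[0,0,0,0,0,4,0.65],[0,0,0,-3,4.7,0,0.24],[0,0,0,-3,4.7,0,0.24],[0,0,0,-3,4.7,0,0.24],[0,0,0,-3,4.6,0,0.24],[0,0,0,0,0,0,0.24]],
])

```text
clock: 9.9
eef_pos: [0.4318, -0.0413, 0.1153]
eef_rot: [[0.087, 0.996, -0.002], [0.996, -0.087, 0.0], [0.0, -0.002, -1.0]]
contact_force: [-0.0, -1.1, 0.1]
grip_width: 0.761
```

```bash
python3 look.py e .55 -.2 .06 70
python3 - <<'E'
from fit import *
for n in("top","side"):
    im,d,W=load("e",n)
    for c in((.613,-.22),(.5434,-.2144)):
      w=near(W,c,.025,.043,.065); print(n,len(w),w.mean(0) if len(w) else 0)
E
```

```text
top 276 125
side 190 168
10.0 [ 0.4348 -0.045   0.1155] [ 0.7 -1.3  0. ] 0.7552035237469495
top 41 [ 0.61145835 -0.21707656  0.0528226 ]
top 42 [ 0.54161335 -0.21300869  0.0523218 ]
side 68 [ 0.61245191 -0.22224653  0.05171695]
side 72 [ 0.5425052  -0.21858935  0.05156572]
```

View pics/e_c.png

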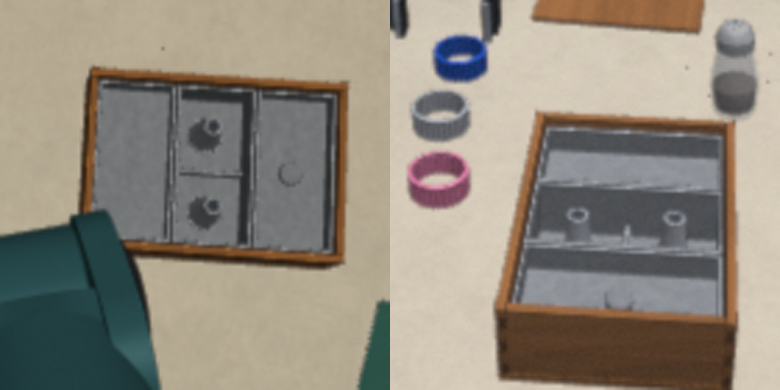

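Emit:
play_rows([
  [[0,0,0,0,0,0,0.24],[0,0,0,0,0,0,0.24],[0,0,0,0,0,0,0.24]],
])

```text
clock: 10.3
eef_pos: [0.4351, -0.0461, 0.1151]
eef_rot: [[0.094, 0.996, -0.0], [0.996, -0.094, 0.0], [0.0, -0.0, -1.0]]
contact_force: [-0.7, -0.0, 0.7]
grip_width: 0.762
```

Emit:
play_rows([
  [[0,0,0,-1.25,1.8,0,0.24],[0,0,0,0,0,0,0.24],[0,0,0,0,0,-4,0.24],[0,0,0,0,0,-4,0.24],[0,0,0,0,0,0,0.24],[0,0,0,0,0,-1.2,0.24],[0,0,0,0,0,0,0.24]],
])

```text
clock: 11.0
eef_pos: [0.4227, -0.0277, 0.0236]
eef_rot: [[0.093, 0.996, 0.0], [0.996, -0.093, -0.0], [-0.0, 0.0, -1.0]]
contact_force: [-0.4, -0.7, -0.1]
grip_width: 0.756
```

```bash
python3 look.py f .4226 -.0275 .02 40
```

```text
top 235 210
side 167 165
11.1 [ 0.423  -0.0277  0.0244] [0.5 0.1 0.6] 0.7591754323428169
```

View pics/f_c.png

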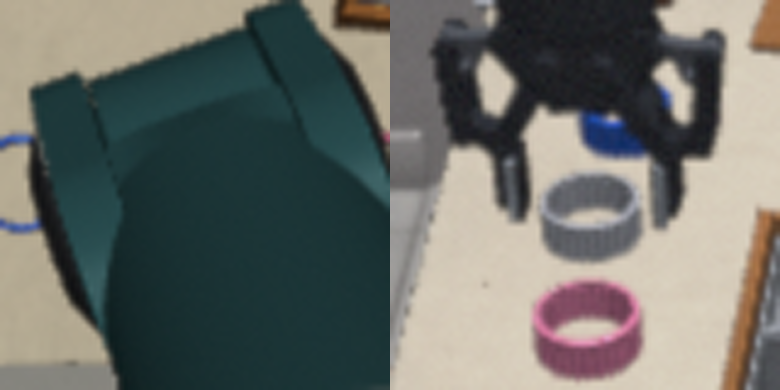

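Emit:
play_rows([
  [[0,0,0,0,0,-0.4,0.24],[0,0,0,0,0,0,1],[0,0,0,0,0,0,1],[0,0,0,0,0,0,1],[0,0,0,0,0,0,1]],
])

```text
clock: 11.6
eef_pos: [0.4226, -0.0276, 0.0199]
eef_rot: [[0.093, 0.996, 0.001], [0.996, -0.093, -0.0], [-0.0, 0.001, -1.0]]
contact_force: [-3.0, -0.6, 13.1]
grip_width: 0.538
```

Emit:
play_rows([
  [[0,0,0,0,0,2,1],[0,0,0,0,0,4,1],[0,0,0,1,-1.6,4,1],[0,0,0,2,-3.5,1,1],[0,0,0,2,-3.5,0,1],[0,0,0,2,-3.5,0,1],[0,0,0,2,-3.5,0,1],[0,0,0,2,-3.5,0,1],[0,0,0,2,-3.5,0,1],[0,0,0,1.8,-3.4,0,1]],
])

```text
clock: 12.6
eef_pos: [0.5708, -0.2891, 0.1295]
eef_rot: [[0.093, 0.996, -0.0], [0.996, -0.093, -0.0], [-0.0, -0.0, -1.0]]
contact_force: [0.5, 0.1, -0.5]
grip_width: 0.537
```

Emit:
play_rows([
  [[0,0,0,0,0,0,1],[0,0,0,0,0,0,1]],
])

```text
clock: 12.8
eef_pos: [0.5701, -0.2879, 0.1289]
eef_rot: [[0.094, 0.996, -0.001], [0.996, -0.094, 0.001], [0.0, -0.001, -1.0]]
contact_force: [-0.5, 0.7, -1.7]
grip_width: 0.537
```

```bash
python3 - <<'E'
from h import *
for tag in("a","e"):
    for n in("top","side"):
        im,d,W=load(tag,n); u,v=proj(n,(.571,-.2872,.050)); print(n,u,v)
        r=14;u,v=int(u),int(v)
        c=cv2.resize(im[v-r:v+r,u-r:u+r],(390,390),interpolation=cv2.INTER_CUBIC); cv2.drawMarker(c,(195,195),(0,0,255))
        cv2.imwrite(f"pics/boss_{tag}{n}.png",c)
cv2.imwrite("pics/boss.png",np.hstack([cv2.imread("pics/boss_etop.png"),cv2.imread("pics/boss_aside.png")]))
E
python3 look.py g .571 -.2872 .09 50
```

```text
top 381.2208292344376 186.38038865644566
side 271.63867052223435 271.6242991488736
top 381.2208292344376 186.38038865644566
side 271.63867052223435 271.6242991488736
top 335 133
side 221 205
12.9 [ 0.57   -0.2866  0.1293] [-0.   1.1 -0.6] 0.536646409732632
```

View pics/boss.png

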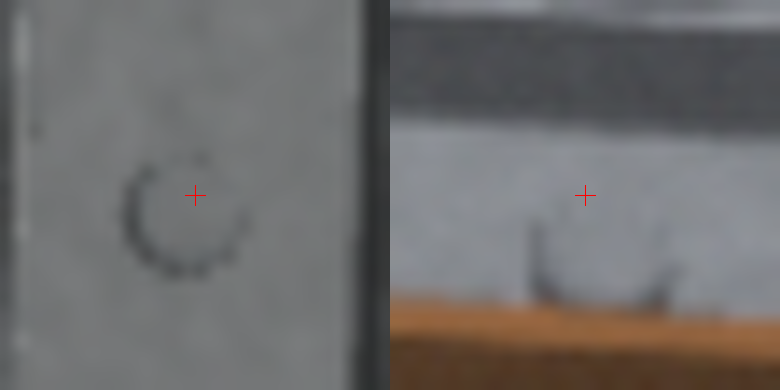

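View pics/g_c.png

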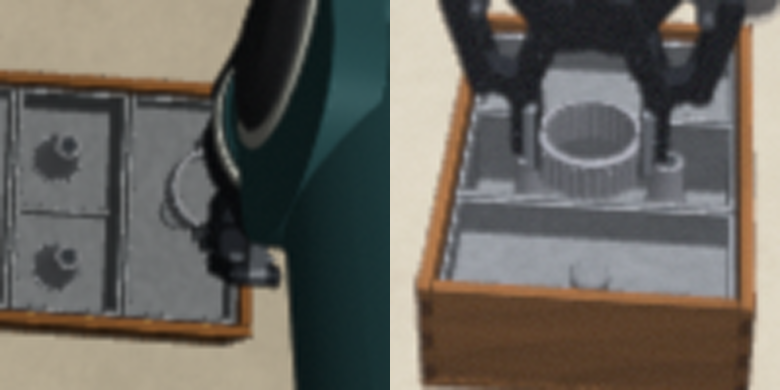

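Emit:
play_rows([
  [[0,0,0,0,0,-3,1],[0,0,0,0,0,-2.5,1],[0,0,0,0,0,-1,1],[0,0,0,0,0,0,1],[0,0,0,0,0,0,1]],
])

```text
clock: 13.4
eef_pos: [0.5708, -0.2873, 0.0654]
eef_rot: [[0.092, 0.996, 0.001], [0.996, -0.092, -0.0], [-0.0, 0.001, -1.0]]
contact_force: [0.1, 0.8, -1.2]
grip_width: 0.537
```

Emit:
play_rows([
  [[0,0,0,0,0,-0.4,1],[0,0,0,0,0,-0.2,1],[0,0,0,0,0,-0.2,1],[0,0,0,0,0,0,1]],
])

```text
clock: 13.8
eef_pos: [0.5702, -0.2875, 0.0562]
eef_rot: [[0.093, 0.996, -0.0], [0.996, -0.093, 0.0], [-0.0, -0.0, -1.0]]
contact_force: [0.1, -0.1, 0.9]
grip_width: 0.542
```

Emit:
play_rows([
  [[0,0,0,0,0,-0.2,1],[0,0,0,0,0,0,1]],
])

```text
clock: 14.0
eef_pos: [0.5705, -0.2876, 0.055]
eef_rot: [[0.093, 0.996, 0.0], [0.996, -0.093, -0.0], [-0.0, 0.0, -1.0]]
contact_force: [-3.1, 1.8, 10.8]
grip_width: 0.536
```

Emit:
play_rows([
  [[0,0,0,0,0,0,0.3],[0,0,0,0,0,0,0.3],[0,0,0,0,0,0,0.3],[0,0,0,0,0,2,0.3],[0,0,0,0,0,4,0.3],[0,0,0,0,0,4,0.3],[0,0,0,-1,3,0,0.3],[0,0,0,-2,4,0,0.5],[0,0,0,-2,4,0,0.5],[0,0,0,-2,4,0,0.5]],
])

```text
clock: 15.0
eef_pos: [0.4993, -0.1362, 0.1543]
eef_rot: [[0.093, 0.996, 0.0], [0.996, -0.093, -0.0], [-0.0, 0.0, -1.0]]
contact_force: [1.3, 0.1, -0.6]
grip_width: 0.506
```

```bash
python3 look.py i .571 -.23 .05 50
python3 - <<'E'
from fit import *
print(np.round(state()["joint_pos"],3))
for n in("top","side"):
    im,d,W=load("i",n)
    w=near(W,(.571,-.2872),.035,.048,.07); print(n,len(w),circ(w[:,:2],.023,(.571,-.287)) if len(w) else 0, np.percentile(w[:,2],[5,50,95]))
    im,d,W=load("a",n)
    # knife pixel points not table: handle by colour (brown dark), per-row centre
    for z in(.012,):
        u0,v0=proj(n,(.395,.198,.01)); print(u0,v0)
    w=near(W,(.394,.198),.066,.0045,.03); m=np.abs(w[:,1]-.198)<.012; w=w[m]
    for a in np.arange(.335,.456,.015):
        q=w[(w[:,0]>=a)&(w[:,0]<a+.015)]
        if len(q): print(round(a+.0075,4),len(q),np.round([q[:,1].min(),q[:,1].max(),(q[:,1].min()+q[:,1].max())/2,np.median(q[:,2])],4))
E
```

```text
top 307 136
side 220 201
15.1 [ 0.4985 -0.1327  0.1545] [ 1.1 -1.4 -0.1] 0.49681489708841303
[ 0.534  0.372 -0.399  1.959  0.188  0.848 -0.053]
top 5 (array([ 0.56927254, -0.29842406]), np.float64(0.09897321021988675)) [0.05607673 0.06243574 0.06434057]
185.68314244811197 263.30006136279746
0.3425 28 [0.1898 0.2029 0.1964 0.0065]
0.3575 32 [0.19   0.203  0.1965 0.0062]
0.3725 26 [0.1922 0.2055 0.1989 0.0071]
0.3875 29 [0.1929 0.2053 0.1991 0.0106]
0.4025 35 [0.1924 0.2053 0.1989 0.0099]
0.4175 35 [0.1929 0.2056 0.1992 0.0108]
0.4325 32 [0.1944 0.2085 0.2014 0.0109]
0.4475 21 [0.1946 0.208  0.2013 0.0108]
0.4625 1 [0.1984 0.1984 0.1984 0.0056]
side 261 (array([ 0.57105948, -0.28819918]), np.float64(2.555856219861288)) [0.04913329 0.05491043 0.05812338]
205.33257053457777 163.04903706972084
0.3425 13 [0.1869 0.2051 0.196  0.0063]
0.3575 17 [0.1865 0.2062 0.1963 0.0067]
0.3725 15 [0.1905 0.2049 0.1977 0.0066]
0.3875 19 [0.188  0.2008 0.1944 0.0088]
0.4025 21 [0.188  0.2041 0.196  0.0108]
0.4175 20 [0.189  0.2001 0.1945 0.0106]
0.4325 23 [0.1919 0.2048 0.1983 0.0097]
0.4475 14 [0.1911 0.205  0.1981 0.0075]
```

View pics/i_c.png

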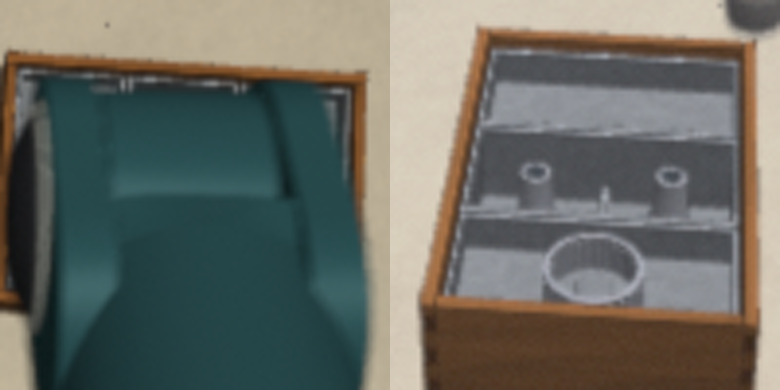

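Emit:
play_rows([
  [[0,0,0.142,-0.8,2.7,0,0.5],[0,0,0.142,-0.8,2.7,0,0.5],[0,0,0.142,-0.8,2.7,0,0.5],[0,0,0.142,-0.8,2.7,0,0.5],[0,0,0.142,-0.8,2.7,0,0.5],[0,0,0.142,-0.8,2.7,0,0.5],[0,0,0.142,-0.8,2.7,0,0.5],[0,0,0.142,-0.8,2.7,0,0.5],[0,0,0.142,-0.8,2.7,0,0.5],[0,0,0.142,-0.8,2.7,0,0.5]],
])

```text
clock: 16.1
eef_pos: [0.4201, 0.1334, 0.1544]
eef_rot: [[-0.972, 0.236, 0.001], [0.236, 0.972, -0.0], [-0.001, 0.0, -1.0]]
contact_force: [0.2, 0.2, -0.6]
grip_width: 0.501
```

Emit:
play_rows([
  [[0,0,0.142,-0.5,2.7,0,0.5],[0,0,0.142,-0.4,2.7,0,0.5],[0,0,0,0,0,0,0.5],[0,0,0,0,0,0,0.5]],
])

```text
clock: 16.5
eef_pos: [0.4113, 0.1867, 0.1542]
eef_rot: [[-0.999, -0.04, -0.0], [-0.04, 0.999, 0.0], [0.0, 0.0, -1.0]]
contact_force: [-0.4, -0.2, -0.2]
grip_width: 0.501
```

Emit:
play_rows([
  [[0,0,0,-0.4,1.15,0,0.5],[0,0,0,0,0,0,0.5],[0,0,0,0,0,-4,0.5],[0,0,0,0,0,-4,0.5],[0,0,0,0,0,-3,0.5],[0,0,0,0,0,-1,0.5],[0,0,0,0,0,-0.5,0.5],[0,0,0,0,0,0,0.5]],
])

```text
clock: 17.3
eef_pos: [0.4077, 0.1981, 0.0298]
eef_rot: [[-0.999, -0.04, 0.001], [-0.04, 0.999, 0.0], [-0.001, 0.0, -1.0]]
contact_force: [0.7, -0.2, -0.0]
grip_width: 0.503
```

```bash
python3 look.py k .407 .2 .02 40
```

```text
top 144 218
side 169 119
17.4 [0.408  0.1982 0.0304] [-0.   1.4  0.3] 0.49692926796663633
```

View pics/k_c.png

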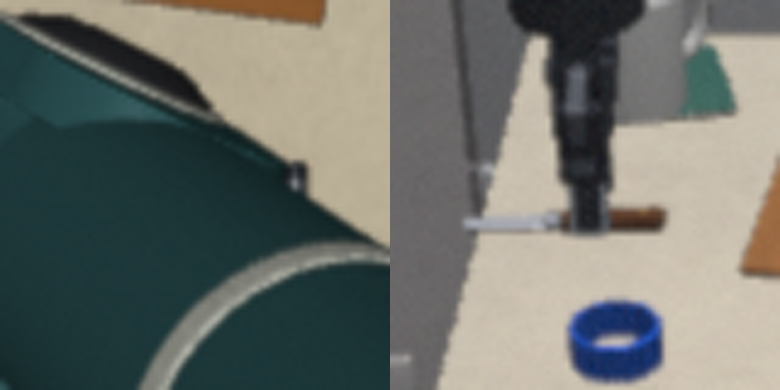

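Emit:
play_rows([
  [[0,0,0,0,0,-0.6,0.5],[0,0,0,0,0,-0.1,0.5],[0,0,0,0,0,0,1],[0,0,0,0,0,0,1],[0,0,0,0,0,0,1],[0,0,0,0,0,0,1],[0,0,0,0,0,0,1]],
], force=60)

```text
clock: 18.1
eef_pos: [0.4074, 0.198, 0.0226]
eef_rot: [[-0.999, -0.04, 0.0], [-0.04, 0.999, -0.0], [-0.0, -0.0, -1.0]]
contact_force: [-1.6, -1.3, 8.5]
grip_width: 0.141
```

Emit:
play_rows([
  [[0,0,0,0,0,2,1],[0,0,0,0,0,4,1],[0,0,0,0,0,4,1],[0,0,-0.03,2,-3.5,2,1],[0,0,-0.03,2,-3.5,0,1],[0,0,-0.03,2,-3.5,0,1],[0,0,-0.03,2,-3.5,0,1],[0,0,-0.01,2,-3.5,0,1],[0,0,0,2,-3.5,0,1],[0,0,0,2,-3.5,0,1]],
])

```text
clock: 19.1
eef_pos: [0.5478, -0.0487, 0.1424]
eef_rot: [[-0.996, 0.09, -0.0], [0.09, 0.996, -0.0], [-0.0, -0.0, -1.0]]
contact_force: [0.2, 0.7, -0.6]
grip_width: 0.139
```

Emit:
play_rows([
  [[0,0,0,2,-3.5,0,1],[0,0,0,2,-3.5,0,1],[0,0,0,1,-3.2,0,1],[0,0,0,0,0,0,1],[0,0,0,0,0,0,1],[0,0,0,0,0,0,1]],
])

```text
clock: 19.7
eef_pos: [0.5971, -0.1479, 0.1423]
eef_rot: [[-0.996, 0.088, -0.0], [0.088, 0.996, 0.0], [0.0, 0.0, -1.0]]
contact_force: [0.3, 0.4, -1.8]
grip_width: 0.14
```

Emit:
play_rows([
  [[0,0,0,0,-0.1,-3,1],[0,0,0,0,0,-1,1],[0,0,0,0,0,0,1]],
])

```text
clock: 20.0
eef_pos: [0.5964, -0.1491, 0.1011]
eef_rot: [[-0.996, 0.088, -0.002], [0.088, 0.996, 0.001], [0.003, 0.001, -1.0]]
contact_force: [0.8, -0.1, -0.9]
grip_width: 0.14
```

```bash
python3 look.py l .583 -.17 .08 50;  python3 - <<'E'
from fit import *
for n in("top","side"):
    im,d,W=load("l",n)
    w=near(W,(.5836,-.148),.075,.066,.095); w=w[np.abs(w[:,1]+.148)<.012]
    if len(w): print(n,len(w),np.round(w.min(0),4),np.round(w.max(0),4))
    hsv=cv2.cvtColor(im,cv2.COLOR_BGR2HSV)
E
```

```text
top 284 130
side 226 171
20.1 [ 0.5975 -0.1494  0.103 ] [-0.7  0.5 -0. ] 0.13927380710900963
top 136 [ 0.5094 -0.1579  0.0666] [ 0.5866 -0.1372  0.0902]
side 256 [ 0.5086 -0.16    0.0662] [ 0.6582 -0.1374  0.0945]
```

View pics/l_c.png

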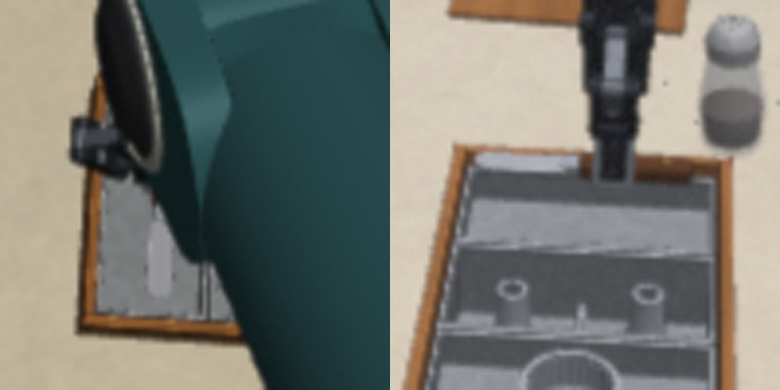

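Run:
```python
from h import *
for p in((.525,-.1425,.088),(.5836,-.148,.088),(.642,-.153,.088),(.642,-.153,.096)): print(p,proj("side",p),proj("top",p))
c=viewer.camera_info("side");K,R,t=map(np.array,(c["K"],c["R"],c["t"]));C=-R.T@t.ravel()
for uv in((247.8,212),(304.5,216),(275.5,212)):
    r=R.T@np.linalg.solve(K,[*uv,1]); k=(.088-C[2])/r[2]; print(uv,C+k*r)
```

```text
(0.525, -0.1425, 0.088) [248.51736698 210.81390743] [324.33225066 204.5759259 ]
(0.5836, -0.148, 0.088) [276.25986096 212.25259934] [325.63214502 179.89197033]
(0.642, -0.153, 0.088) [304.14652184 213.56447282] [326.70371236 155.69978361]
(0.642, -0.153, 0.096) [304.33649123 210.46574466] [327.13156448 154.91309126]
(247.8, 212) [ 0.52356621 -0.14677161  0.088     ]
(304.5, 216) [ 0.64201988 -0.16160208  0.088     ]
(275.5, 212) [ 0.58202573 -0.14708445  0.088     ]
```

Emit:
play_rows([
  [[0,0,0,0,0.1,-2,1],[0,0,0,0,0,-1.5,1],[0,0,0,0,0,-0.4,1],[0,0,0,0,0,0,1],[0,0,0,0,0,0,1]],
])

```text
clock: 20.6
eef_pos: [0.5976, -0.149, 0.0639]
eef_rot: [[-0.996, 0.09, 0.001], [0.09, 0.996, -0.0], [-0.001, -0.0, -1.0]]
contact_force: [0.2, -0.4, -1.2]
grip_width: 0.141
```

Emit:
play_rows([
  [[0,0,0,0,0,-0.3,1],[0,0,0,0,0,-0.2,1],[0,0,0,0,0,0,1],[0,0,0,0,0,0,1]],
])

```text
clock: 21.0
eef_pos: [0.5973, -0.149, 0.0583]
eef_rot: [[-0.996, 0.09, 0.0], [0.09, 0.996, -0.0], [-0.0, -0.0, -1.0]]
contact_force: [0.9, 0.3, -0.9]
grip_width: 0.139
```

Emit:
play_rows([
  [[0,0,0,0,0,-0.1,1],[0,0,0,0,0,0,1]],
])

```text
clock: 21.2
eef_pos: [0.5975, -0.149, 0.0577]
eef_rot: [[-0.996, 0.09, 0.0], [0.09, 0.996, -0.0], [-0.0, -0.0, -1.0]]
contact_force: [-2.6, 0.2, 6.0]
grip_width: 0.142
```

Emit:
play_rows([
  [[0,0,0,0,0,0,0.72],[0,0,0,0,0,0,0.72],[0,0,0,0,0,0,0.72],[0,0,0,0,0,1,0.72],[0,0,0,0,0,3,0.72],[0,0,0,0,0,4,0.72],[0,0,0,0,0,3,0.6],[0,0,-0.148,0,3.5,0,0.6],[0,0,-0.148,0,3.5,0,0.6],[0,0,-0.148,0,3.5,0,0.6]],
])

```text
clock: 22.2
eef_pos: [0.5973, -0.043, 0.1683]
eef_rot: [[-0.857, 0.515, 0.001], [0.515, 0.857, -0.0], [-0.001, 0.0, -1.0]]
contact_force: [1.1, 1.0, -0.4]
grip_width: 0.397
```

Emit:
play_rows([
  [[0,0,-0.148,0,3.5,0,0.6],[0,0,-0.148,0,3.5,0,0.6],[0,0,-0.148,0,3.5,0,0.6],[0,0,-0.148,0,3.5,0,0.6],[0,0,-0.148,0,3.5,0,0.6],[0,0,-0.148,0,3.5,0,0.6],[0,0,-0.148,0,3.5,0,0.6],[0,0,-0.148,0,3.5,0,0.6],[0,0,0,0,0,0,0.6],[0,0,0,0,0,0,0.6]],
])

```text
clock: 23.2
eef_pos: [0.597, 0.237, 0.1678]
eef_rot: [[0.143, 0.99, 0.0], [0.99, -0.143, 0.0], [0.0, 0.0, -1.0]]
contact_force: [-0.4, -1.0, 0.1]
grip_width: 0.401
```

```bash
python3 look.py m .583 -.2 .05 50;  python3 - <<'E'
from fit import *
for n in("top","side"):
    im,d,W=load("m",n)
    w=near(W,(.5836,-.148),.075,.040,.052); q=np.array([.0899,.996]); w=w[np.abs((w[:,:2]-[.5836,-.1478])@q)<.028]
    if len(w)>5: print(n,len(w),np.round(w.min(0),4),np.round(w.max(0),4),cv2.minAreaRect((w[:,:2]*1000).astype(np.float32)))
    w=near(W,(.571,-.2872),.035,.05,.064); print(n,len(w),circ(w[:,:2],.023,(.571,-.287)))
    w=near(W,(.577,-.2175),.15,.061,.07); print("box",len(w),rect(w[:,:2],.079,.112,.007,(.577,-.217,-.09)))
    w=near(W,(.594,.239),.15,.008,.018);print("lid",len(w),rect(w[:,:2],.083,.116,.2,(.594,.239,-.15)))
    w=near(W,(.676,-.006),.04,.03,.1); print("salt",(w.min(0)+w.max(0))/2)
E
```

```text
top 295 132
side 226 192
23.3 [0.5975 0.235  0.1676] [ 1.3  0.2 -0.3] 0.40452800292324786
top 274 [ 0.5138 -0.1797  0.0402] [ 0.6563 -0.1269  0.0518] ((587.506103515625, -138.52285766601562), (52.42456817626953, 141.9355926513672), 76.9173355102539)
top 140 (array([ 0.57053135, -0.28568066]), np.float64(2.8073867469036617))
box 891 (array([ 0.5771605 , -0.21655493, -0.08968868]), np.float64(0.037772133873479996))
lid 2073 (array([ 0.59363965,  0.2365582 , -0.14846736]), np.float64(0.10612638687891944))
salt [ 0.67482392 -0.00363812  0.06067254]
side 301 [ 0.5106 -0.1619  0.0401] [ 0.6417 -0.1204  0.052 ] ((576.05712890625, -141.90951538085938), (38.43719482421875, 130.02944946289062), 87.86341094970703)
side 238 (array([ 0.57094512, -0.28850392]), np.float64(2.6128707597236374))
box 1097 (array([ 0.57742403, -0.21858056, -0.090722  ]), np.float64(0.07631308875265656))
lid 2209 (array([ 0.59442309,  0.2367423 , -0.15571934]), np.float64(0.3354625972868954))
salt [ 0.67966422 -0.01103262  0.06001902]
```

View pics/m_c.png

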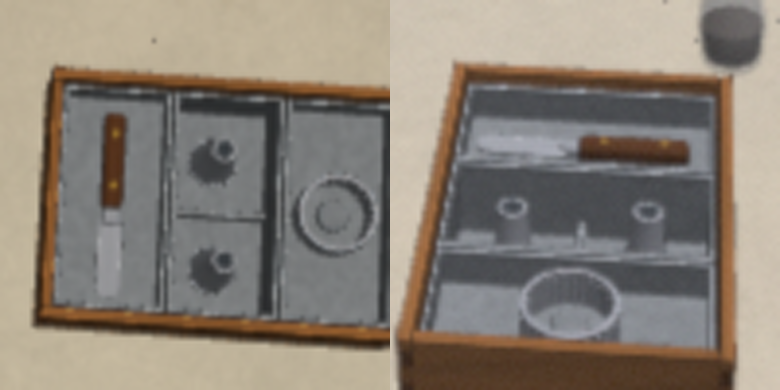

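Emit:
play_rows([
  [[0,0,-0.009,-0.3,0.1,0,0.6],[0,0,0,0,0,-4,0.6],[0,0,0,0,0,-4,0.6],[0,0,0,0,0,-3,0.6],[0,0,0,0,0,-2,0.6],[0,0,0,0,0,0,0.6],[0,0,0,0,0,0,0.6]],
])

```text
clock: 24.0
eef_pos: [0.5946, 0.2366, 0.038]
eef_rot: [[0.156, 0.988, 0.0], [0.988, -0.156, 0.0], [0.0, 0.0, -1.0]]
contact_force: [-0.1, -0.6, 0.7]
grip_width: 0.399
```

Emit:
play_rows([
  [[0,0,0,0,0,-0.1,1],[0,0,0,0,0,0,1],[0,0,0,0,0,0,1],[0,0,0,0,0,0,1],[0,0,0,0,0,0,1],[0,0,0,0,0,0,1]],
], force=100)

```text
clock: 24.6
eef_pos: [0.5951, 0.2371, 0.038]
eef_rot: [[0.156, 0.988, 0.002], [0.988, -0.156, 0.0], [0.001, 0.002, -1.0]]
contact_force: [-1.3, -0.8, 7.1]
grip_width: 0.138
```

Emit:
play_rows([
  [[0,0,0,0,0,2,1],[0,0,0,0,0,4,1],[0,0,0,0,0,4,1],[0,0,0,0,0,4,1],[0,0,0,0,0,2,1],[0,0,0,0,0,0,1]],
])

```text
clock: 25.2
eef_pos: [0.5955, 0.2375, 0.2002]
eef_rot: [[0.156, 0.988, 0.005], [0.988, -0.156, 0.002], [0.003, 0.005, -1.0]]
contact_force: [-0.5, -0.7, -4.6]
grip_width: 0.139
```

Emit:
play_rows([
  [[0,0,0.01,-0.2,-2,0,1],[0,0,0.01,-0.2,-3.5,0,1],[0,0,0.01,-0.2,-3.5,0,1],[0,0,0.01,-0.2,-3.5,0,1],[0,0,0.01,-0.2,-3.5,0,1],[0,0,0.01,-0.2,-3.5,0,1],[0,0,0.003,-0.2,-3.5,0,1],[0,0,0,-0.2,-3.5,0,1],[0,0,0,-0.2,-3.5,0,1],[0,0,0,0,-3.5,0,1]],
])

```text
clock: 26.2
eef_pos: [0.5752, -0.0995, 0.1951]
eef_rot: [[0.093, 0.996, -0.002], [0.996, -0.093, 0.0], [-0.0, -0.002, -1.0]]
contact_force: [0.8, -0.1, -5.2]
grip_width: 0.136
```

Emit:
play_rows([
  [[0,0,0,0,-3.5,0,1],[0,0,0,0,-3.5,0,1],[0,0,0,0,-3,0,1],[0,0,0,0,-1.5,0,1],[0,0,0,0,0,0,1],[0,0,0,0,0,0,1],[0,0,0,0,0,0,1]],
])

```text
clock: 26.9
eef_pos: [0.5763, -0.2116, 0.1959]
eef_rot: [[0.091, 0.996, -0.0], [0.996, -0.091, 0.001], [0.001, -0.001, -1.0]]
contact_force: [-0.1, 0.5, -3.8]
grip_width: 0.14
```

```bash
python3 look.py o .577 -.217 .12 90
python3 - <<'E'
from fit import *
for n in("top","side"):
    im,d,W=load("o",n)
    w=near(W,(.577,-.2175),.15,.15,.19); print(n,len(w),w.mean(0)); print(rect(w[:,:2],.083,.116,.3,(.577,-.217,-.09)))
    w=w[np.abs(w[:,2]-np.median(w[:,2]))<.006]; A=np.c_[w[:,:2]-[.577,-.2175],np.ones(len(w))]; print(np.linalg.lstsq(A,w[:,2],rcond=None)[0], cv2.minAreaRect((w[:,:2]*1000).astype(np.float32)))
E
```

```text
top 267 89
side 184 129
27.0 [ 0.5764 -0.2118  0.1962] [ 0.4 -0.6 -4.2] 0.13831107028959153
top 3943 [ 0.57517795 -0.15096982  0.16944558]
(array([ 0.57663099, -0.2051286 , -0.09312952]), np.float64(6.888317577947851e-05))
[-0.00112378 -0.00083405  0.16937327] ((580.5911865234375, -162.64639282226562), (139.71157836914062, 166.5131072998047), 85.04487609863281)
side 5412 [ 0.57557609 -0.24145341  0.17086024]
(array([ 0.57666333, -0.21092033, -0.09176868]), np.float64(0.0010448384020413034))
[-0.00113342  0.00171594  0.17069699] ((576.6527099609375, -210.47262573242188), (234.2203826904297, 166.0053253173828), 84.83246612548828)
```

View pics/o_c.png

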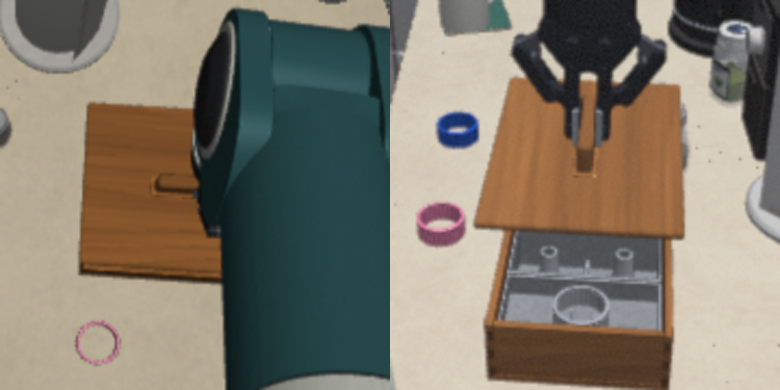

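Emit:
play_rows([
  [[0,0,0,0.1,-0.65,-2,1],[0,0,0,0,0,-3,1],[0,0,0,0,0,-2.5,1],[0,0,0,0,0,-0.8,1],[0,0,0,0,0,0,1],[0,0,0,0,0,0,1],[0,0,0,0,0,0,1]],
])

```text
clock: 27.7
eef_pos: [0.5781, -0.2196, 0.1147]
eef_rot: [[0.093, 0.996, 0.002], [0.996, -0.093, -0.001], [-0.001, 0.002, -1.0]]
contact_force: [0.2, 0.3, -4.2]
grip_width: 0.14
```

```bash
python3 look.py p .577 -.217 .06 80
python3 - <<'E'
from fit import *
for n in("side",):
    im,d,W=load("p",n)
    w=near(W,(.577,-.2175),.15,.06,.1); print(n,len(w)); print(rect(w[:,:2],.083,.116,.3,(.577,-.217,-.09)),cv2.minAreaRect((w[(w[:,2]>.076)&(w[:,2]<.09),:2]*1000).astype(np.float32)))
E
```

```text
top 272 103
side 193 163
27.8 [ 0.5778 -0.2197  0.1144] [ 0.3  0.5 -4.9] 0.1412448032615975
side 5735
(array([ 0.57818993, -0.21873987, -0.09069621]), np.float64(0.00044709670902955237)) ((578.2833862304688, -218.42684936523438), (232.88438415527344, 166.08602905273438), 84.62234497070312)
```

View pics/p_c.png

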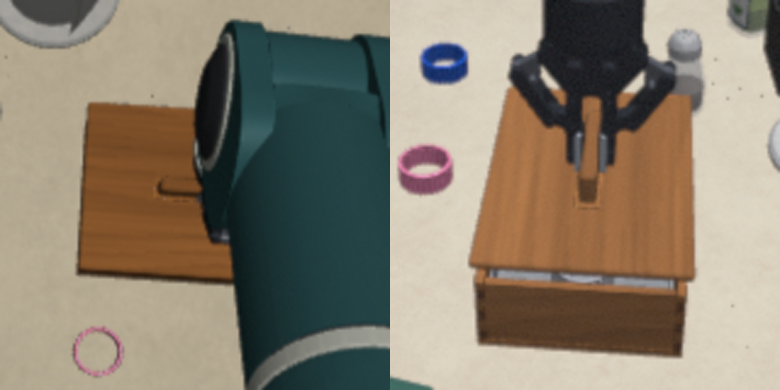

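Emit:
play_rows([
  [[0,0,0,-0.05,0.05,-0.5,1],[0,0,0,0,0,-0.4,1],[0,0,0,0,0,-0.2,1],[0,0,0,0,0,-0.2,1],[0,0,0,0,0,0,1]],
])

```text
clock: 28.3
eef_pos: [0.5767, -0.2189, 0.0999]
eef_rot: [[0.093, 0.996, -0.001], [0.996, -0.093, 0.0], [0.0, -0.001, -1.0]]
contact_force: [0.3, 0.0, -3.6]
grip_width: 0.139
```

Emit:
play_rows([
  [[0,0,0,0,0,-0.1,1],[0,0,0,0,0,0,1],[0,0,0,0,0,0,1]],
])

```text
clock: 28.6
eef_pos: [0.5769, -0.2191, 0.0993]
eef_rot: [[0.093, 0.996, 0.0], [0.996, -0.093, -0.0], [-0.0, 0.0, -1.0]]
contact_force: [-0.3, -0.1, -4.3]
grip_width: 0.142
```

Emit:
play_rows([
  [[0,0,0,0,0,-0.1,1],[0,0,0,0,0,0,1],[0,0,0,0,0,0,1]],
])

```text
clock: 28.9
eef_pos: [0.5769, -0.2191, 0.099]
eef_rot: [[0.093, 0.996, 0.0], [0.996, -0.093, -0.0], [-0.0, 0.0, -1.0]]
contact_force: [-4.2, 1.7, 7.2]
grip_width: 0.141
```

Emit:
play_rows([
  [[0,0,0,0,0,0.05,0.6],[0,0,0,0,0,0,0.6],[0,0,0,0,0,0,0.6],[0,0,0,0,0,1,0.6],[0,0,0,0,0,3,0.6],[0,0,0,0,0,4,0.6],[0,0,0,0,0,4,0.6],[0,0,0,-4,0,2,0.6],[0,0,0,-4,0,0,0.6],[0,0,0,-4,0,0,0.6]],
])

```text
clock: 29.9
eef_pos: [0.4556, -0.2189, 0.2399]
eef_rot: [[0.093, 0.996, 0.001], [0.996, -0.093, -0.001], [-0.001, 0.002, -1.0]]
contact_force: [0.1, -0.7, 0.1]
grip_width: 0.398
```

Emit:
play_rows([
  [[0,0,0,-3,4,2,0.6],[0,0,0,-3,4,0,0.6],[0,0,0,0,4,0,0.6],[0,0,0,0,4,0,0.6],[0,0,0,0,4,0,0.6],[0,0,0,0,4,0,0.6],[0,0,0,0,0,0,0.6],[0,0,0,0,0,0,0.6],[0,0,0,0,0,0,0.6]],
])

```text
clock: 30.8
eef_pos: [0.399, 0.0174, 0.2576]
eef_rot: [[0.094, 0.996, 0.0], [0.996, -0.094, -0.0], [-0.0, 0.0, -1.0]]
contact_force: [0.5, 0.2, -0.2]
grip_width: 0.398
```

```bash
python3 look.py q .577 -.217 .06 80
python3 - <<'E'
from fit import *
print(np.abs(state()["qvel"]).max())
for n in("top","side"):
    im,d,W=load("q",n)
    w=near(W,(.577,-.2175),.15,.06,.085); print(n,len(w)); print(rect(w[:,:2],.083,.116,.3,(.577,-.217,-.09)),cv2.minAreaRect((w[:,:2]*1000).astype(np.float32)))
    w=w[np.abs(w[:,2]-np.median(w[:,2]))<.005];A=np.c_[w[:,:2]-[.577,-.2175],np.ones(len(w))]; print(np.linalg.lstsq(A,w[:,2],rcond=None)[0])
    w=near(W,(.676,-.006),.04,.03,.1); print("salt",(w.min(0)+w.max(0))/2)
E
```

```text
top 272 103
side 193 163
30.9 [0.399  0.0173 0.2574] [ 0.4 -0.  -0.7] 0.39809355716822453
0.002469068467969821
top 6363
(array([ 0.57740888, -0.21629246, -0.0904722 ]), np.float64(0.0005846110085811109)) ((577.6045532226562, -216.50347900390625), (232.3912353515625, 167.0782928466797), 84.762939453125)
[0.00112131 0.00069618 0.07241091]
salt [ 0.67464037 -0.00354765  0.06127356]
side 6282
(array([ 0.5772986 , -0.21801865, -0.08795956]), np.float64(0.0012651860604383515)) ((577.2662963867188, -218.48223876953125), (234.44618225097656, 166.0133056640625), 84.64794921875)
[0.00011059 0.00098821 0.07364208]
salt [ 0.67773116 -0.01237788  0.06005457]
```

View pics/q_c.png

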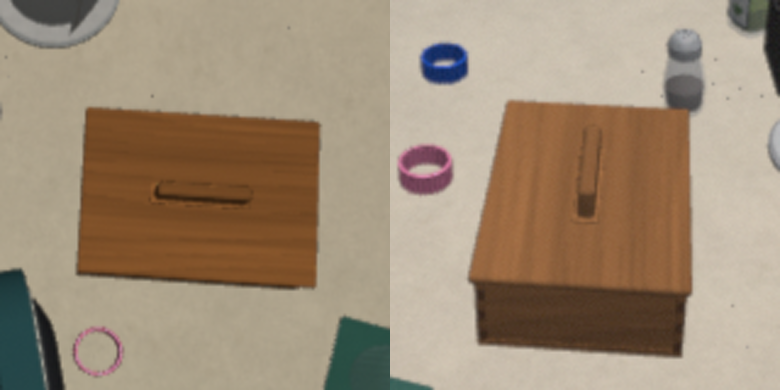

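Lid is flush: flange top measures z ≈ 0.073 (expected 0.074), level to 0.001 rad and centred within about 1 mm. The shaker hasn't moved, so I'm handing in.

```bash
python3 -c "
from station import close_job
print(close_job())"
```

```text
the job is handed in; nothing more can be done
None
```

The box is packed and the job is handed in; the hand-in gives no verdict.

- **Packing:** Both nozzles stand in the deep insert, one each side of the rib. The grey steel cutter sits flat over its boss, and I left the blue and pink rings alone. The palette knife lies flat along the plain trough, and the lid is on.
- **Contents, checked before closing:** both cameras showed all four in place. The cutter was within about 2 mm of its boss. The knife looked centred to within a few millimetres.
- **Lid, checked at the end:** it is within about 1 mm of the box centre and square to within 0.003 rad. It is level to about 0.001 rad, with its top at z ≈ 0.072–0.074 (0.074 expected).
- **Rest of the scene:** the salt shaker is still standing, and its measured position changed by no more than about 2 mm in either view. The arm was clear and still when I handed in, at about 31 s of the 118 s allowed.
- **Disagreements:** the two cameras differ by about 2 mm on the box and lid, and by up to about 9 mm on the shaker because each sees only part of it. The depth-based outline of the knife in the trough was unusable, because it picked up the trough edges, so I judged the knife from the pictures. No check failed.

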